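Roll the tiles of a tea stand level

TASK

The eight finger tiles of the tea stand are stuck in place but still stand proud of the aluminium frame. Pick up the hand roller by its upright grip and roll it along the whole row with steady, firm downward pressure until every tile is level with the frame; press the tiles with the roller only and not so hard that they could crack. Then stand the roller back on the counter clear of the tea stand, wheel down, and leave the teapot, cups and pitcher where they are.

Things in the scene. Friction and masses are not known exactly. Their poses are not given: they have to be found in the camera images.
- stand: Tea stand fixed to the counter: flat aluminium tray 84 mm wide (its x) by 206 mm long (its y), on a thin black rubber mat. Frame 8 mm wide all round, its top edge 18 mm above the counter. Origin: centre of the underside, z up. In it eight green finger tiles, each 66 (x) by 22 mm (y), lie in a row along y, stuck on soft butyl; at first they stand 2.5 to 4 mm proud of the frame.
- stand_top (a point): Centre of the stand, level with the top edge of its frame (18 mm above the counter); axes as the stand's. The row of tiles is centred here, 23.5 mm from tile to tile along y.
- roller: Loose laminate hand roller, 0.37 to 0.58 kg: black rubber wheel 92 mm wide, 40 mm diameter, in a steel fork 106 mm wide; orange grip block upright above the wheel, orange tail handle behind. Origin: on the counter straight below the axle; x along the axle, y forward (away from the tail), z up. It stands on the wheel and the tip of the tail.
- roller_axle (a point): Middle of the wheel's axle, 20 mm above the roller's origin.
- roller_grip (a point): Middle of the orange grip block, 79 mm above the roller's origin. The block is 46 mm (roller's x) by 30 mm (y) and 42 mm high (58 to 100 mm up), on a steel bridge 106 mm (x) by 22 mm (y) whose top is 58 mm up.
- roller_tail (a point): Centre of the round end of the tail handle, 150 mm behind the axle, 12 mm up (radius 12 mm, so its underside is level with the bottom of the wheel; tipping the roller forward about the axle lifts it clear). The handle, 24 mm thick, rises from here to 30 mm up at 60 mm behind the axle.
- roller_wheel (a joint): Turn of the wheel on its axle in rad, 0 at the start, without limit; it grows as the roller rolls forward (tail trailing), 1 rad for 20 mm; it turns easily and does not coast.
- tile0 (a joint): How far tile 0 has been pressed down, in m, from 4 mm proud of the frame (0); 0.004 is level with the frame, 0.005 the deepest it goes. It yields to a little over 4 N, and stays where it is pressed. Its centre is at y = -82.25 mm in the stand's frame.
- tile1 (a joint): How far tile 1 has been pressed down, in m, from 4 mm proud of the frame (0); 0.004 is level with the frame, 0.005 the deepest it goes. It yields to a little over 4 N, and stays where it is pressed. Its centre is at y = -58.75 mm in the stand's frame.
- tile2 (a joint): How far tile 2 has been pressed down, in m, from 4 mm proud of the frame (0); 0.004 is level with the frame, 0.005 the deepest it goes. It yields to a little over 4 N, and stays where it is pressed. Its centre is at y = -35.25 mm in the stand's frame.
- tile3 (a joint): How far tile 3 has been pressed down, in m, from 4 mm proud of the frame (0); 0.004 is level with the frame, 0.005 the deepest it goes. It yields to a little over 4 N, and stays where it is pressed. Its centre is at y = -11.75 mm in the stand's frame.
- tile4 (a joint): How far tile 4 has been pressed down, in m, from 4 mm proud of the frame (0); 0.004 is level with the frame, 0.005 the deepest it goes. It yields to a little over 4 N, and stays where it is pressed. Its centre is at y = 11.75 mm in the stand's frame.
- tile5 (a joint): How far tile 5 has been pressed down, in m, from 4 mm proud of the frame (0); 0.004 is level with the frame, 0.005 the deepest it goes. It yields to a little over 4 N, and stays where it is pressed. Its centre is at y = 35.25 mm in the stand's frame.
- tile6 (a joint): How far tile 6 has been pressed down, in m, from 4 mm proud of the frame (0); 0.004 is level with the frame, 0.005 the deepest it goes. It yields to a little over 4 N, and stays where it is pressed. Its centre is at y = 58.75 mm in the stand's frame.
- tile7 (a joint): How far tile 7 has been pressed down, in m, from 4 mm proud of the frame (0); 0.004 is level with the frame, 0.005 the deepest it goes. It yields to a little over 4 N, and stays where it is pressed. Its centre is at y = 82.25 mm in the stand's frame.
- teapot: White ceramic teapot with blue lid and handle, 130 mm across, 195 mm from spout (+x) to handle, 120 mm high; origin at the centre of its foot. Loose bystander.
- cup_a: Terracotta stoneware cup, 72 mm across, 62 mm high; origin at the centre of its foot. Loose bystander.
- cup_b: A second cup like cup_a.
- pitcher: Empty grey filter pitcher, 150 by 96 mm (213 mm long with handle and spout), 240 mm high; origin at the centre of its base. Loose bystander.

How it is judged:
On the way:
1. The roller, pressed on the stand with more than 4 N, has rolled along it: its wheel has turned by more than 6 rad (120 mm of travel) either way ((value of joint roller_wheel above 6 rad or value of joint roller_wheel below -6 rad) and contact force between roller and stand above 4 N).
At the end, for the whole second after the job is handed in: Every tile is level with the frame to within 1 mm (all eight tile joints above 0.003 m); the roller is at rest on the counter, wheel down (tilt under 0.15 rad, origin under 8 mm high), not touching the stand; teapot, cups and pitcher stand upright within 30 mm of where they were (value of joint each of tile0, tile1, tile2, tile3, tile4, tile5, tile6, tile7 above 0.003 m and contact force between roller and stand below 0.1 N and angle between each of roller, teapot, cup_a, cup_b, pitcher's own z axis and vertical below 0.15 rad and height (world z) of roller below 0.008 m and linear speed of roller below 0.02 m/s and angular speed of roller below 0.2 rad/s and distance of each of teapot, cup_a, cup_b, pitcher from where it was at the start of the episode below 0.03 m).
It fails at once if The roller presses or strikes the stand with more than 60 N, enough to crack a tile (contact force between roller and stand above 60 N).
It fails at once if The gripper or arm presses on the stand or its tiles (more than 2 N) (contact force between any of the fingers, the arm and stand above 2 N).
It fails at once if The teapot, a cup or the pitcher is pushed more than 30 mm or tipped (distance of any of teapot, cup_a, cup_b, pitcher from where it was at the start of the episode above 0.03 m or angle between any of teapot, cup_a, cup_b, pitcher's own z axis and vertical above 0.3 rad).
It also fails if it takes over 64 s, if anything falls off the work surface, if the arm or the gripper's body presses on something with over 40 N, if the wrist force passes 120 N, or if a joint passes its speed limit or range.

ROBOT

A 6-joint arm with a two-finger parallel gripper is mounted at the origin on the work surface. World frame = base frame: x ahead of the robot, y to its left, z up, the work surface at z = 0. Lengths are in m, angles in rad, forces in N, time in s.
With the tool pointing down it reaches from about 0.25 to 0.725 m from the base axis. Payload 4 kg.
Tool frame: the origin (TCP) lies midway between the tips of the shut fingers; the grasp point (between the pads) lies bot.pinch_z behind it (bot.pinch_z is the distance from the TCP to the grasp point, in m); z points along the fingers, y is the line along which they close (so a half turn about z gives the same grasp; the last joint's range is limited). The gripper opens to 85 mm and grips with 20 to 120 N. Pads are 22 mm wide; open, the fingers measure 114 mm over their backs; the gripper's body (76 mm by 85 mm) begins 54 mm behind the grasp point. The pads swing forward as they close: fully open they stand 13 mm farther back than shut.
Start: joints at [-1.165, 0.241, 0.005, 1.335, 0, 1.571], TCP at [0.197, -0.459, 0.231] pointing down, gripper open.
Joint ranges: [-2.72, 2.72], [-1.05, 1.87], [-1.09, 1.28], [-1.99, 2.15], [-1.42, 1.44], [-3.14, 3.14]. Speed limits (rad/s): [2.79, 2.79, 3.14, 3.14, 3.14, 3.14].

INTERFACE

Orientations are given as a unit quaternion [x, y, z, w].
In Python, from workcell import bot gives the robot as it stands.
- The arm moves only by the tool jog_arm, called after "Request:" as name(argument=value, ...) on one line, values as JSON. Schema: {"type":"object","properties":{"offsets":{"type":"array","items":{"type":"array","items":{"type":"array","items":{"type":"number"},"minItems":7,"maxItems":7},"minItems":1,"maxItems":10},"minItems":1,"maxItems":1},"only":{"type":"string"},"quiet":{"type":"boolean"},"lines":{"type":"string"}},"required":["offsets"],"additionalProperties":false}. offsets is a list that holds a single list of rows (three levels of brackets), with 1 to 10 rows, each of 7 numbers: a rotation vector rx, ry, rz in rad, then dx, dy, dz in m, then the finger opening in m; each row is the pose to reach, as a shift and turn from the pose commanded when the call began, along the tool's axes at that moment; what a row does not reach only later rows make up. A row lasts 1/8 s, in which the tool goes at most 0.0625 m and 0.188 rad, less where a joint would pass 70% of its speed; a pose out of reach is approached as far as the arm can. The fingers move at their own pace and stop on an object; the grip force is fixed at half the most. Time passes only in rows, so rows that do not move let the fingers close. The tool returns the time, the measured TCP pose, the force, the opening and the grip force at its end. only (a regular expression) keeps the lines of the reply that match it, lines (a string "A,B") keeps lines A to B, and quiet returns only ok. Input that does not fit is refused with a message, and nothing moves.
- bot.get_obs(): the state, without advancing time (a new reading comes with each control period).
- bot.camera(name): name is "scene" or "top" or "wrist"; returns the picture (400x640x3 uint8, red, green, blue); there is no depth.
- bot.calibration(name): a dict with "mtx" (3x3 intrinsics, pixels), "R" (3x3) and "t" (3): a world point X has camera coordinates R X + t. Camera axes: x right, y down, z forward; pixel columns grow to the right and rows downward; lengths in m; the calibration is good to about 2 mm. A picture is of the moment at which its call begins: read the wrist's pose just before it. calibration takes no time and is no camera call; for the wrist camera it gives the pose at the moment of the call.
- bot.job_done(): hands the job in; it is judged then, once.
The state is a dict: "clock": time; "joint_pos": joint angles; "joint_vel": joint speeds; "tau": joint torques, N m; "eef_pos": TCP position; "tool_rot": TCP orientation; "ft_force": force on the tool from outside, world axes, zero at the start; "ft_torque": the same for the moment, N m; "grip_width": finger opening in m; "grasp_force": force on a finger pad.
Only numpy, scipy, OpenCV 4.12 (cv2) and the standard library are available. Lean on these libraries where they do the work, as an engineer would, in place of code of your own. Each camera call takes 0.05 s, during which the arm holds its last target. There are 200 camera calls.

## Working session

There is one attempt and no reset: what is moved stays moved. The work goes in short steps, Python scripts to look and compute and a tool call to move; the robot and the scene stay as the last step left them, time stands still between calls to the robot, and variables do not carry over. Pictures are saved under pics/ and viewed, at most 10 in all, crops included, and the job is handed in when it is done.

```bash
ls; mkdir -p pics; python3 - <<'E'
from workcell import bot
import cv2
o=bot.get_obs();print(o['clock'],o['eef_pos'],o['tool_rot'],bot.pinch_z,o['grip_width'])
for n in ["scene","top"]:
    im=bot.camera(n);cv2.imwrite(f"pics/{n}0.png",im[:,:,::-1])
    c=bot.calibration(n);print(n,c)
E
```

```text
pics
workcell.py
0.0 [ 0.19712732 -0.45877634  0.23040104] [ 9.79481960e-01  2.01528928e-01 -2.12982071e-04 -1.06584609e-03] 0.0187 0.0857154250581695
scene {'mtx': array([[371.16198477,   0.        , 322.00547553],
       [  0.        , 371.16198477, 192.90000899],
       [  0.        ,   0.        ,   1.        ]]), 'R': array([[ 7.59843453e-01,  6.50106014e-01, -3.12644220e-04],
       [ 3.51321689e-01, -4.11029090e-01, -8.41206371e-01],
       [-5.47001827e-01,  6.39075314e-01, -5.40714106e-01]]), 't': array([-0.38472874, -0.1212376 ,  1.59378278])}
top {'mtx': array([[484.87679812,   0.        , 316.16759012],
       [  0.        , 484.87679812, 199.89405824],
       [  0.        ,   0.        ,   1.        ]]), 'R': array([[ 0.0051198 , -0.9998785 ,  0.014723  ],
       [-0.987349  , -0.0073879 , -0.15838992],
       [ 0.15847945, -0.01372581, -0.98726687]]), 't': array([-0.03388565,  0.53237729,  1.65084987])}
```

View pics/scene0.png

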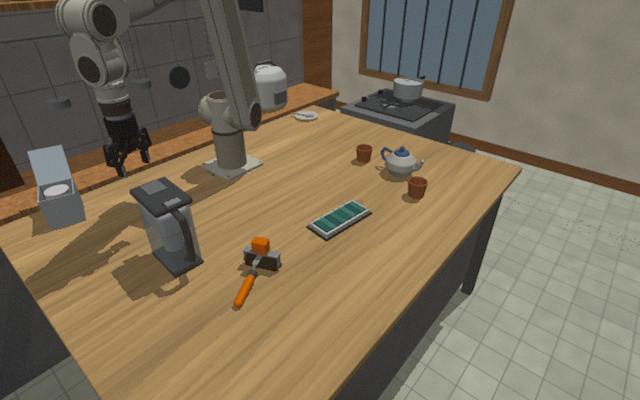

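View pics/top0.png

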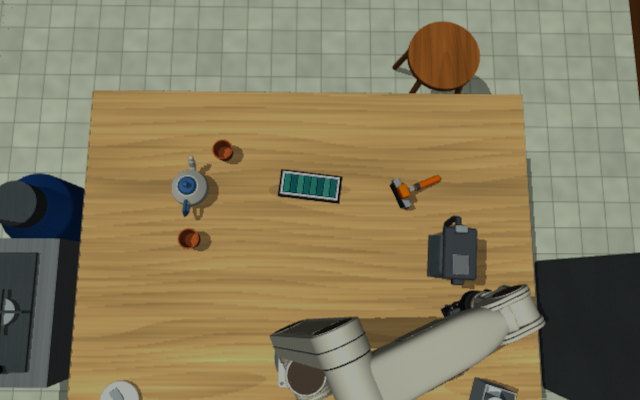

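The scene view shows the roller: grip at (260,245), tail end at (240,300). The stand is at (340,218). In the top view the stand is at (310,186), the roller at (402,193) with its tail to the right at (436,180), and the pitcher at (453,252). I'll measure by colour masks in both views.

```bash
cat > h.py <<'E'
from workcell import bot
import cv2, numpy as np
from scipy.spatial.transform import Rotation as Rot
def P(c): return c['mtx']@np.c_[c['R'],c['t']]
def ray(c,p,z):
    d=c['R'].T@np.linalg.solve(c['mtx'],[p[0],p[1],1]); o=-c['R'].T@c['t']
    return o+d*(z-o[2])/d[2]
def tri(c1,p1,c2,p2):
    X=cv2.triangulatePoints(P(c1),P(c2),np.array(p1,float).reshape(2,1),np.array(p2,float).reshape(2,1))
    return X[:3,0]/X[3,0]
def mask(im,h0,h1,s=120,v=40):
    return cv2.inRange(cv2.cvtColor(im,cv2.COLOR_RGB2HSV),(h0,s,v),(h1,255,255))
def blobs(m,amin=30):
    cs,_=cv2.findContours(m,cv2.RETR_EXTERNAL,cv2.CHAIN_APPROX_NONE)
    return sorted([c for c in cs if cv2.contourArea(c)>amin],key=cv2.contourArea,reverse=True)
E
python3 - <<'E'
from h import *
I={};C={}
for n in ["scene","top"]:
    I[n]=cv2.cvtColor(cv2.imread(f"pics/{n}0.png"),cv2.COLOR_BGR2RGB);C[n]=bot.calibration(n)
    for nm,a in (("orange",(5,18,200,120)),("green",(70,95,80,40))):
        for b in blobs(mask(I[n],*a),15):
            M=cv2.moments(b);print(n,nm,cv2.contourArea(b),M['m10']/M['m00'],M['m01']/M['m00'],cv2.minAreaRect(b),cv2.boundingRect(b))
t=I['top'];cv2.imwrite('pics/c1.png',np.hstack([cv2.resize(I['top'][160:220,270:450],None,fx=4,fy=4,interpolation=2)[:,:,::-1]]))
cv2.imwrite('pics/c2.png',cv2.resize(I['scene'][190:315,220:380],None,fx=4,fy=4,interpolation=2)[:,:,::-1])
E
```

```text
scene orange 238.5 243.58770090845562 290.6505939902166 ((243.69998168945312, 290.60003662109375), (8.049844741821289, 34.43545150756836), 26.56505012512207) (234, 275, 21, 32)
scene orange 186.0 259.0797491039426 244.59139784946237 ((259.1153869628906, 244.92306518554688), (15.885407447814941, 15.100942611694336), 11.309932708740234) (252, 237, 17, 17)
scene green 564.0 338.7163120567376 216.20330969267138 ((339.306640625, 216.05189514160156), (14.18077278137207, 50.992515563964844), 60.945396423339844) (314, 202, 51, 30)
top orange 103.0 429.27993527508085 180.82847896440128 ((429.60345458984375, 180.7585906982422), (5.942250728607178, 21.354963302612305), 68.19859313964844) (419, 175, 22, 13)
top orange 89.0 403.6760299625468 190.35393258426967 ((403.70001220703125, 190.40003967285156), (12.969194412231445, 8.049844741821289), 63.43495178222656) (398, 184, 12, 14)
top orange 53.5 194.31152647975077 239.30529595015574 ((194.13461303710938, 239.82693481445312), (6.471832275390625, 15.689291000366211), 11.309932708740234) (190, 232, 9, 16)
top orange 45.0 434.9851851851852 47.71111111111111 ((436.3553466796875, 47.97461700439453), (21.944091796875, 9.83209228515625), 85.91438293457031) (431, 37, 11, 23)
top orange 40.5 227.08230452674894 152.32510288065842 ((227.2941436767578, 152.8235321044922), (6.305926322937012, 9.701424598693848), 14.03624439239502) (224, 148, 8, 10)
top orange 29.5 445.6949152542373 26.163841807909602 ((447.50006103515625, 27.99998664855957), (16.26345443725586, 10.60660171508789), 45.0) (440, 22, 13, 16)
top green 872.5 309.5149952244508 185.06590257879657 ((309.49273681640625, 185.05972290039062), (52.374229431152344, 17.989540100097656), 6.911227226257324) (283, 174, 54, 24)
```

View pics/c1.png

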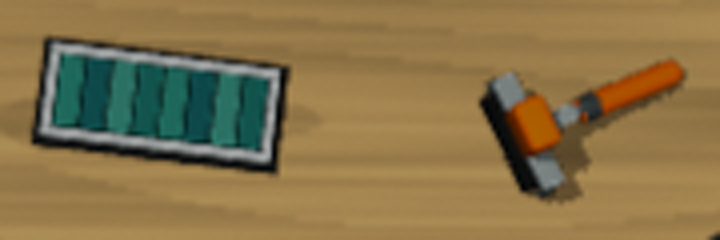

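View pics/c2.png

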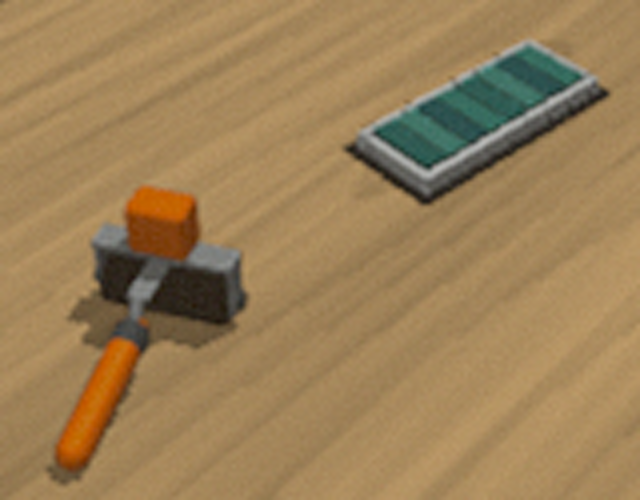

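The top crop shows the stand's long axis tilted slightly and the roller's tail end at crop (682,70). The scene crop shows the tail end at (70,455) and the grip top face at (163,197). Next I'll triangulate both.

```bash
python3 - <<'E'
from h import *
C={n:bot.calibration(n) for n in("scene","top")}
s,t=C['scene'],C['top']
f=lambda a:np.round(a,4)
print("grip tri",f(tri(s,(259.1,244.6),t,(403.68,190.35))))
print("tail blob tri",f(tri(s,(243.6,290.65),t,(429.3,180.83))))
print("tail end tri",f(tri(s,(237.8,303),t,(439.5,177.4))))
g=tri(s,(338.72,216.2),t,(309.51,185.07));print("stand tri",f(g))
gt=ray(t,(309.51,185.07),.0213);gs=ray(s,(338.72,216.2),.0213);print("stand rays",f(gt),f(gs))
I=cv2.cvtColor(cv2.imread("pics/top0.png"),cv2.COLOR_BGR2RGB)
Is=cv2.cvtColor(cv2.imread("pics/scene0.png"),cv2.COLOR_BGR2RGB)
for c,im in((t,I),(s,Is)):
    b=blobs(mask(im,70,95,80,40))[0]
    w=np.array([ray(c,p[0],.0213)[:2] for p in b],np.float32)
    print("stand rect",cv2.minAreaRect(w))
# grip top
print("grip @.079 top",f(ray(t,(403.68,190.35),.09)),"tail@.012",f(ray(t,(439.5,177.4),.012)),f(ray(s,(237.8,303),.012)))
o=bot.get_obs();R=Rot.from_quat(o['tool_rot']).as_matrix();print(f(R));
c=bot.calibration('wrist');print("wristcam pos",f(-c['R'].T@c['t']),f(c['R']),f(c['mtx']))
E
```

```text
grip tri [ 0.5613 -0.3309  0.0813]
tail blob tri [ 0.6086 -0.4355  0.0183]
tail end tri [ 0.6236 -0.472   0.0141]
stand tri [ 0.5901 -0.0077  0.0124]
stand rays [ 0.5892 -0.0069  0.0213] [ 0.5962 -0.0189  0.0213]
stand rect ((0.5893252491950989, -0.006827235221862793), (0.18630284070968628, 0.06505247205495834), 83.42607879638672)
stand rect ((0.5962329506874084, -0.013336941599845886), (0.18469752371311188, 0.06395529955625534), 83.49703216552734)
grip @.079 top [ 0.5602 -0.3285  0.09  ] tail@.012 [ 0.6228 -0.4742  0.012 ] [ 0.6246 -0.4685  0.012 ]
[[ 9.188e-01  3.947e-01 -7.000e-04]
 [ 3.947e-01 -9.188e-01  1.700e-03]
 [-0.000e+00 -1.900e-03 -1.000e+00]]
wristcam pos [ 0.2654 -0.4298  0.3743] [[ 0.3954 -0.9185 -0.0024]
 [-0.8786 -0.379   0.2905]
 [-0.2678 -0.1127 -0.9569]] [[300.1827   0.     319.8502]
 [  0.     300.1827 200.7476]
 [  0.       0.       1.    ]]
```

Request:
jog_arm(offsets=[[[0, 0, 0, 0.099, -0.23, -0.10, 0.085], [0, 0, 0, 0.099, -0.23, -0.10, 0.085], [0, 0, 0, 0.099, -0.23, -0.10, 0.085], [0, 0, 0, 0.099, -0.23, -0.10, 0.085], [0, 0, 0, 0.099, -0.23, -0.10, 0.085], [0, 0, 0, 0.315, -0.092, -0.1, 0.085], [0, 0, 0, 0.315, -0.092, -0.1, 0.085], [0, 0, 0, 0.315, -0.092, -0.1, 0.085], [0, 0, 0, 0.315, -0.092, -0.1, 0.085], [0, 0, 0, 0.315, -0.092, -0.1, 0.085]]])

```text
clock: 1.35
eef_pos: [0.4534, -0.2504, 0.3276]
tool_rot: [0.979, 0.203, -0.002, -0.002]
ft_force: [-0.3, 0.3, -0.2]
grip_width: 0.085
grasp_force: 0.0
```

```bash
python3 - <<'E'
from h import *
c=bot.calibration('wrist');im=bot.camera('wrist');np.save('w1.npy',np.array([c['mtx'],c['R'],np.tile(c['t'],(3,1))]))
cv2.imwrite('pics/w1.png',im[:,:,::-1]);print(bot.get_obs()['joint_pos'])
for nm,a in (("orange",(5,18,200,100)),("green",(70,95,80,40))):
  for b in blobs(mask(im,*a),80): print(nm,cv2.contourArea(b),cv2.boundingRect(b),cv2.minAreaRect(b))
E
```

```text
[-5.05671163e-01  2.61417114e-01  2.82613535e-01  1.59655051e+00
  7.57527233e-05  2.22829968e+00]
orange 571.0 (458, 105, 53, 15) ((484.0, 112.0), (14.0, 52.0), 90.0)
orange 92.5 (404, 96, 23, 37) ((415.0, 114.0), (36.0, 22.0), 90.0)
green 2655.5 (162, 0, 105, 51) ((216.8529510498047, 3.411762237548828), (97.58270263671875, 52.30706787109375), 30.963756561279297)
```

View pics/w1.png

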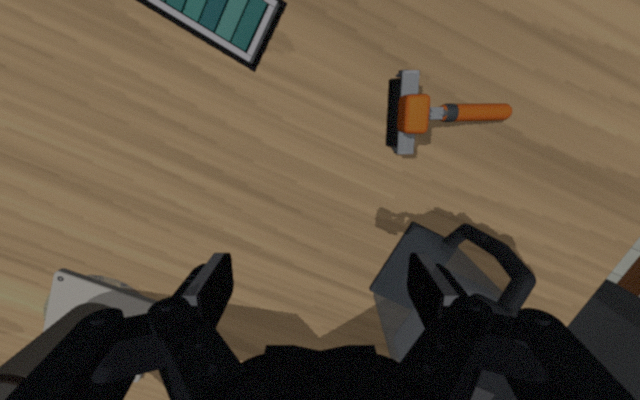

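The wrist view shows the roller axis-aligned in the image: grip block spans x 400–431 and y 93–135, tail end is near (511,112). The stand's near corner is at (255,65). Now a second wrist viewpoint nearer the roller.

Request:
jog_arm(offsets=[[[0, 0, 0, 0.03, 0.093, 0.04, 0.085], [0, 0, 0, 0.03, 0.093, 0.04, 0.085], [0, 0, 0, 0.03, 0.093, 0.04, 0.085]]])

```text
clock: 1.78
eef_pos: [0.5135, -0.3252, 0.2883]
tool_rot: [0.98, 0.2, -0.002, -0.002]
ft_force: [-0.0, 1.3, -0.9]
grip_width: 0.085
grasp_force: 0.0
```

```bash
python3 - <<'E'
from h import *
c=bot.calibration('wrist');im=bot.camera('wrist')
w=np.load('w1.npy');c1=dict(mtx=w[0],R=w[1],t=w[2][0])
cv2.imwrite('pics/w2.png',im[:,:,::-1])
im1=cv2.cvtColor(cv2.imread('pics/w1.png'),cv2.COLOR_BGR2RGB)
for n,i in(("w1",im1),("w2",im)):
  for b in blobs(mask(i,5,18,170,60),60): print(n,cv2.contourArea(b),cv2.boundingRect(b))
np.save('w2.npy',np.array([c['mtx'],c['R'],np.tile(c['t'],(3,1))]))
cr=lambda i,x,y,:cv2.resize(i[y:y+100,x:x+150],None,fx=4,fy=4,interpolation=2)[:,:,::-1]
cv2.imwrite('pics/w2c.png',cr(im,240,70))
E
```

```text
w1 1054.5 (397, 94, 33, 40)
w1 787.5 (455, 104, 57, 17)
w2 1048.0 (326, 117, 28, 43)
w2 934.5 (395, 123, 62, 19)
```

View pics/w2.png

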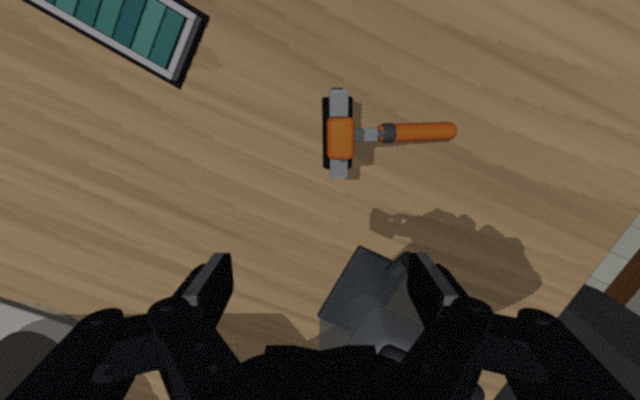

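The second view has the grip block at x 326–354, y 117–160, centred about (340,138). The tail's end edge is at (457,132).

```bash
python3 - <<'E'
from h import *
L=lambda n:(lambda w:dict(mtx=w[0],R=w[1],t=w[2][0]))(np.load(n))
a,b=L('w1.npy'),L('w2.npy');f=lambda v:np.round(v,4);t=bot.calibration('top')
print("grip",f(tri(a,(413.5,114),b,(340,138.5))), f(tri(t,(403.68,190.35),b,(340,138.5))))
print("tail",f(tri(a,(503.5,112),b,(448,132))))
g=ray(b,(340,138.5),.085);tl=ray(b,(448,132),.012);d=g-tl;print(f(g),f(tl),f(np.hypot(*d[:2])),np.degrees(np.arctan2(d[1],d[0])))
g=ray(a,(413.5,114),.085);tl=ray(a,(503.5,112),.012);d=g-tl;print(f(g),f(tl),f(np.hypot(*d[:2])),np.degrees(np.arctan2(d[1],d[0])))
# bridge top corners in w2
br=[ray(b,p,.058) for p in((339,88),(339,178))];d=br[0]-br[1];print("bridge",f(br),f(np.linalg.norm(d)),np.degrees(np.arctan2(d[1],d[0])))
o=bot.get_obs();R=Rot.from_quat(o['tool_rot']).as_matrix();print(np.degrees(np.arctan2(R[1,1],R[0,1])),f(R.T@([.5595,-.3285,.0603]-o['eef_pos'])))
print(f(R),f(o['eef_pos']))
E
```

```text
grip [ 0.5612 -0.3284  0.0855] [ 0.5608 -0.3289  0.0872]
tail [ 0.6217 -0.4637  0.02  ]
[ 0.5608 -0.3287  0.085 ] [ 0.6222 -0.4673  0.012 ] 0.1516 113.89184694369474
[ 0.5615 -0.3282  0.085 ] [ 0.6238 -0.4677  0.012 ] 0.1527 114.04621672481886
bridge [[ 0.6115 -0.3063  0.058 ]
 [ 0.5136 -0.3504  0.058 ]] 0.1075 24.233944169929032
-66.84281862568787 [0.0414 0.0227 0.2297]
[[ 0.9194  0.3933 -0.003 ]
 [ 0.3933 -0.9194  0.0019]
 [-0.002  -0.0029 -1.    ]] [ 0.5132 -0.3244  0.2902]
```

Request:
jog_arm(offsets=[[[0, 0, -0.014, 0.0423, 0.0226, 0.05, 0.085], [0, 0, -0.014, 0.0423, 0.0226, 0.11, 0.085], [0, 0, -0.014, 0.0423, 0.0226, 0.16, 0.085], [0, 0, -0.014, 0.0423, 0.0226, 0.20, 0.085], [0, 0, -0.014, 0.0423, 0.0226, 0.23, 0.085], [0, 0, -0.014, 0.0423, 0.0226, 0.23, 0.085], [0, 0, -0.014, 0.0423, 0.0226, 0.23, 0.085]]])

```text
clock: 2.7
eef_pos: [0.5632, -0.3286, 0.0645]
tool_rot: [0.978, 0.208, 0.001, 0.001]
ft_force: [1.2, -0.2, 0.7]
grip_width: 0.0852
grasp_force: 0.0
```

```bash
python3 - <<'E'
from h import *
cv2.imwrite('pics/g1.png',np.vstack([bot.camera('wrist')[100:400],cv2.resize(bot.camera('scene')[190:310,190:350],(640,300))[:,:]])[:,:,::-1]);print(bot.get_obs()['ft_force'])
E
```

```text
[ 0.8956909   0.49081895 -0.76022758]
```

View pics/g1.png

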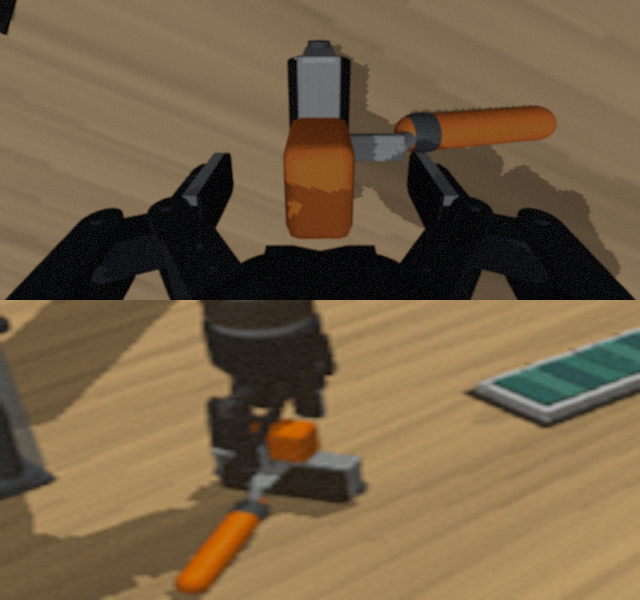

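The block sits centred between the open fingers (x≈320) and the tail is clear of the right finger, so I'll close.

Request:
jog_arm(offsets=[[[0, 0, 0, 0, 0, 0, 0.02], [0, 0, 0, 0, 0, 0, 0.02], [0, 0, 0, 0, 0, 0, 0.02], [0, 0, 0, 0, 0, 0, 0.02], [0, 0, 0, 0, 0, 0, 0.02], [0, 0, 0, 0, 0, 0, 0.02], [0, 0, 0, 0, 0, 0, 0.02]]])

```text
clock: 3.68
eef_pos: [0.5627, -0.3283, 0.0616]
tool_rot: [0.978, 0.208, 0.0, 0.0]
ft_force: [-0.6, 0.0, 3.6]
grip_width: 0.0291
grasp_force: 59.8
```

Request:
jog_arm(offsets=[[[0, 0, 0, 0, 0, -0.02, 0.02], [0, 0, 0, 0, 0, -0.05, 0.02], [0, 0, 0, 0, 0, -0.09, 0.02], [0, 0, 0, 0, 0, -0.09, 0.02], [0, 0, 0, 0, 0, -0.09, 0.02]]])

```text
clock: 4.3
eef_pos: [0.5613, -0.3274, 0.1484]
tool_rot: [0.978, 0.208, -0.002, -0.002]
ft_force: [-0.5, -0.3, -6.3]
grip_width: 0.0294
grasp_force: 60.1
```

```bash
python3 - <<'E'
from h import *
o=bot.get_obs();R=Rot.from_quat(o['tool_rot']).as_matrix();print(np.round(R,4),o['eef_pos'],o['ft_force'])
c=bot.calibration('wrist');im=bot.camera('wrist');np.save('w3.npy',np.array([c['mtx'],c['R'],np.tile(c['t'],(3,1))]))
cv2.imwrite('pics/w3.png',im[:,:,::-1])
E
```

```text
[[ 0.9132  0.4075 -0.0037]
 [ 0.4075 -0.9132  0.0023]
 [-0.0025 -0.0037 -1.    ]] [ 0.56127927 -0.32741747  0.14844639] [-0.54182736 -0.26576229 -6.27272916]
```

View pics/w3.png

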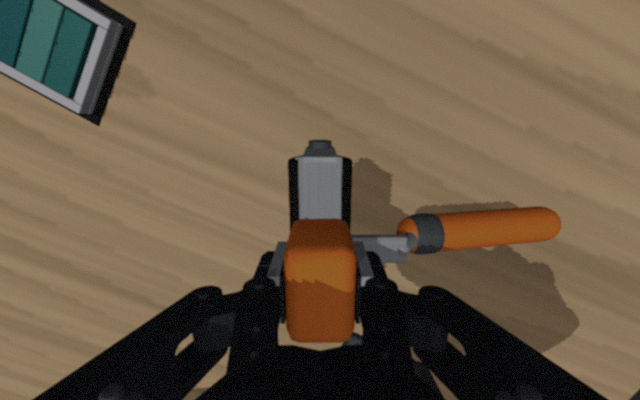

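The roller is held in a level grasp: width 29 mm, 60 N grip, weight about 6 N. The stand's corner is at (100,120). Now carry it to above the stand's near end, yawed in line with the row.

Request:
jog_arm(offsets=[[[0, 0, 0.14, 0.026, -0.047, 0, 0.02], [0, 0, 0.28, 0.053, -0.095, 0, 0.02], [0, 0, 0.42, 0.08, -0.143, 0, 0.02], [0, 0, 0.534, 0.106, -0.190, 0, 0.02], [0, 0, 0.534, 0.106, -0.190, 0, 0.02], [0, 0, 0.534, 0.106, -0.190, 0, 0.02]]])

```text
clock: 5.1
eef_pos: [0.5809, -0.1111, 0.1494]
tool_rot: [0.998, -0.056, -0.002, 0.0]
ft_force: [-0.0, 0.5, -5.4]
grip_width: 0.0292
grasp_force: 62.0
```

```bash
python3 - <<'E'
from h import *
o=bot.get_obs();R=Rot.from_quat(o['tool_rot']).as_matrix();print(np.round(R,4),o['eef_pos'],o['ft_force'])
c=bot.calibration('wrist');im=bot.camera('wrist')
cv2.imwrite('pics/w4.png',im[:,:,::-1])
m=mask(im,70,95,80,40)
b=blobs(cv2.morphologyEx(m,cv2.MORPH_CLOSE,np.ones((5,5))))[0];print(cv2.boundingRect(b),cv2.contourArea(b))
w=np.array([ray(c,p[0],.0213)[:2] for p in b],np.float32);print(cv2.minAreaRect(w))
M=cv2.moments(b);p=(M['m10']/M['m00'],M['m01']/M['m00']);print(tri(c,p,bot.calibration('top'),(309.51,185.07)))
E
```

```text
[[ 9.936e-01 -1.125e-01 -3.300e-03]
 [-1.126e-01 -9.936e-01  1.000e-04]
 [-3.300e-03  2.000e-04 -1.000e+00]] [ 0.58089292 -0.11108336  0.14941745] [-0.0196987   0.53490624 -5.36801669]
(104, 156, 188, 68) 11883.5
((0.5943626165390015, -0.0002514943480491638), (0.17067869007587433, 0.06495889276266098), 83.58079528808594)
[ 0.59104816 -0.00483123  0.0237367 ]
```

View pics/w4.png

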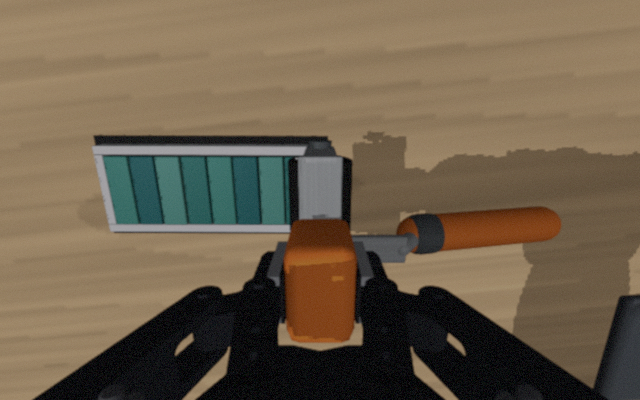

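Do it in two calls: descend to hover, read.

The wrist view shows the tile row at x 104–292, y 156–224, with its left end visible. It puts the stand centre at about (0.592, -0.0075), heading 83.5°, height 0.02, which agrees with the top view. Pitch forward and hover over tile 0.

Request:
jog_arm(offsets=[[[-0.05, 0, 0, -0.001, -0.022, 0.02, 0.02], [-0.10, 0, 0, -0.001, -0.022, 0.04, 0.02], [-0.10, 0, 0, -0.001, -0.022, 0.0614, 0.02], [-0.10, 0, 0, -0.001, -0.022, 0.0614, 0.02], [-0.10, 0, 0, -0.001, -0.022, 0.0614, 0.02], [-0.10, 0, 0, -0.001, -0.022, 0.0614, 0.02]]])

```text
clock: 5.9
eef_pos: [0.5839, -0.0941, 0.0911]
tool_rot: [0.997, -0.054, -0.001, 0.048]
ft_force: [0.5, 0.1, -5.6]
grip_width: 0.0294
grasp_force: 62.3
```

```bash
python3 - <<'E'
from h import *
o=bot.get_obs();R=Rot.from_quat(o['tool_rot']).as_matrix();print(np.round(R,4),o['eef_pos'],o['ft_force'],o['ft_torque'])
E
```

```text
[[ 0.9941 -0.1084 -0.0081]
 [-0.1087 -0.9894 -0.0965]
 [ 0.0024  0.0968 -0.9953]] [ 0.58394022 -0.09406483  0.09113676] [ 0.46040584  0.145243   -5.55729236] [ 0.35114254 -0.06970147 -0.02915347]
```

Request:
jog_arm(offsets=[[[0, 0, 0, 0, -0.0003, 0.003, 0.02], [0, 0, 0, 0, -0.0006, 0.006, 0.02], [0, 0, 0, 0, -0.0009, 0.009, 0.02], [0, 0, 0, 0, -0.0009, 0.009, 0.02]]])

```text
clock: 6.4
eef_pos: [0.5831, -0.0932, 0.0809]
tool_rot: [0.997, -0.054, -0.003, 0.048]
ft_force: [0.6, 1.1, -3.6]
grip_width: 0.0296
grasp_force: 62.5
```

Request:
jog_arm(offsets=[[[0, 0, 0, 0, -0.0002, 0.002, 0.02], [0, 0, 0, 0, -0.0004, 0.004, 0.02], [0, 0, 0, 0, -0.0004, 0.004, 0.02]]])

```text
clock: 6.78
eef_pos: [0.5833, -0.0935, 0.0792]
tool_rot: [0.997, -0.054, -0.002, 0.049]
ft_force: [-4.6, 1.1, 9.5]
grip_width: 0.0295
grasp_force: 64.2
```

Request:
jog_arm(offsets=[[[0, 0, 0, 0, -0.0002, 0.002, 0.02], [0, 0, 0, 0, -0.0102, 0.001, 0.02], [0, 0, 0, 0, -0.0202, 0, 0.02], [0, 0, 0, 0, -0.0302, -0.001, 0.02], [0, 0, 0, 0, -0.0302, -0.001, 0.02]]])

```text
clock: 7.4
eef_pos: [0.5851, -0.0778, 0.0791]
tool_rot: [0.998, -0.043, -0.001, 0.044]
ft_force: [-8.8, -0.8, 18.5]
grip_width: 0.0294
grasp_force: 65.3
```

Request:
jog_arm(offsets=[[[0, 0, 0, 0, 0, 0, 0.02], [0, 0, 0, 0, 0, 0, 0.02], [0, 0, 0, 0, 0, 0, 0.02]]])

```text
clock: 7.78
eef_pos: [0.5851, -0.0778, 0.0791]
tool_rot: [0.998, -0.043, -0.001, 0.044]
ft_force: [-9.5, 0.2, 18.9]
grip_width: 0.0292
grasp_force: 65.3
```

```bash
python3 - <<'E'
from h import *
o=bot.get_obs();R=Rot.from_quat(o['tool_rot']).as_matrix();print(np.round(R,4),o['eef_pos'],o['ft_force'],o['ft_torque'])
cv2.imwrite('pics/s5.png',np.vstack([bot.camera('wrist')[100:400],cv2.resize(bot.camera('scene')[160:280,240:400],(640,300),interpolation=2)])[:,:,::-1])
E
```

```text
[[ 0.9962 -0.0865 -0.0053]
 [-0.0866 -0.9923 -0.0883]
 [ 0.0024  0.0884 -0.9961]] [ 0.585081   -0.07780581  0.07912734] [-9.50301735  0.24332047 18.89426804] [-0.17020638  2.16556908 -0.54244816]
```

View pics/s5.png

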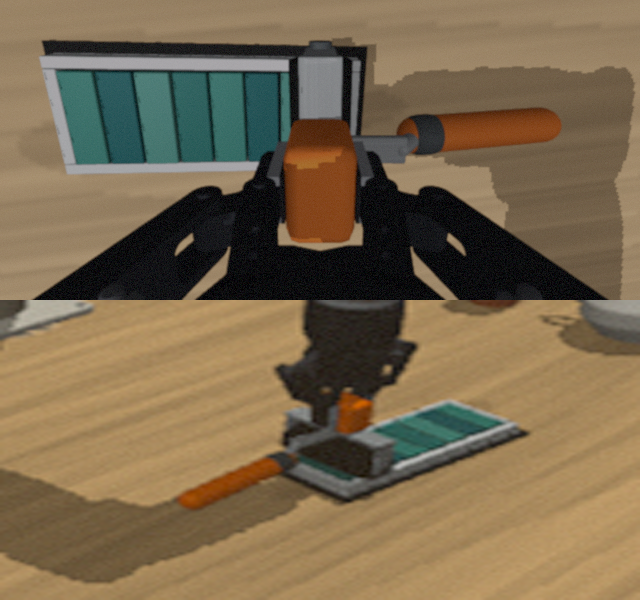

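The wrist view shows the wheel on the row's near end with the remaining tiles at x 57–290. The scene view shows the tail clear of the counter and stand. Contact is about 25 N, so keep rolling.

Request:
jog_arm(offsets=[[[0, 0, 0, 0, -0.01, -0.001, 0.02], [0, 0, 0, 0, -0.02, -0.002, 0.02], [0, 0, 0, 0, -0.03, -0.003, 0.02], [0, 0, 0, 0, -0.04, -0.004, 0.02], [0, 0, 0, 0, -0.05, -0.005, 0.02], [0, 0, 0, 0, -0.05, -0.005, 0.02]]])

```text
clock: 8.62
eef_pos: [0.5876, -0.0495, 0.0792]
tool_rot: [0.999, -0.024, -0.001, 0.035]
ft_force: [-10.2, 1.0, 17.6]
grip_width: 0.0294
grasp_force: 65.1
```

```bash
python3 - <<'E'
from h import *
o=bot.get_obs()
for k in('joint_pos','joint_vel','tau','ft_force','ft_torque'):print(k,np.round(o[k],3))
E
```

```text
joint_pos [-0.049  0.519  0.004  1.056 -0.069  3.141]
joint_vel [-0.    -0.001  0.    -0.001  0.003 -0.   ]
tau [  0.315 -38.911  22.539  -4.037  -0.063  -0.235]
ft_force [-10.213   1.02   17.643]
ft_torque [ 0.105  2.215 -0.436]
```
q6 = 3.141 at limit! That's the range limit (3.14). "fails if a joint passes its range" — was clipped at limit 3.14159. OK. So yaw drift due to joint 6 limit. Need alternative: turn the tool by 180°? Grasp is symmetric, but would need regrasp with tool flipped. Or roll in a different heading: reposition so that q6 has margin. Joint1 rises as y increases: q6 = q1 + const - heading. At y=.08, q1 = atan2(.082,.602)=.135; at present -.049, heading current. Required q6 at the end: heading 83.5 with q1=.135: currently at yaw tool -2.75°(heading 87.25) with q1 -.049, q6 3.141. Need heading 83.5 (+.065) and q1+.184 → q6 = 3.39. Exceeds. If instead we accept heading drift: end heading = 87.25+ .184rad(10.5°)=97.8° with q6 at 3.14. Hmm wheel misaligned by 14°, scuffing. Not great. Alternatives: 
1) regrasp with tool flipped 180°: q6 ≈ 0 — place roller on the counter, regrasp. Takes ~6-8 s; time 8.6 of 64. Clean.
Do that. Place where? Lift, go back (-y) to counter clear of the stand, e.g. axle at y=-.25, x=.57; pitcher near (.343,-.445) tail at y=-.40, fine. Set pitch to 0 and heading fine ~90°. Then open, lift, rotate π about z (q6 3.14 → 0: rotate tool). Rows .188 rad each: 17 rows → 2 calls. Camera then on -x side (tool x flipped). The arm cam might.. fine.

Joint 6 is at its 3.14 limit, so the far half of the row can't be reached in this wrist orientation. The fix is to set the roller down short of the stand, turn the tool by π, regrasp and roll again. First, lift off.

Request:
jog_arm(offsets=[[[0, 0, 0, 0, 0, -0.02, 0.02], [0, 0, 0, 0, 0.02, -0.06, 0.02], [0, 0, 0, 0, 0.06, -0.06, 0.02], [0, 0, 0, 0, 0.10, -0.06, 0.02], [0, 0, 0, 0, 0.15, -0.06, 0.02], [0, 0, 0, 0, 0.20, -0.06, 0.02], [0, 0, 0, 0, 0.20, -0.06, 0.02], [0, 0, 0, 0, 0.20, -0.06, 0.02]]])

```text
clock: 9.62
eef_pos: [0.5785, -0.2444, 0.1481]
tool_rot: [0.999, -0.024, -0.002, 0.033]
ft_force: [-0.9, -0.6, -4.8]
grip_width: 0.0293
grasp_force: 62.6
```

```bash
python3 - <<'E'
from h import *
o=bot.get_obs();R=Rot.from_quat(o['tool_rot']).as_matrix();print(np.round(R,4),o['eef_pos'],o['ft_force'],o['joint_pos'])
E
```

```text
[[ 0.9988 -0.0483 -0.0052]
 [-0.0485 -0.9966 -0.0666]
 [-0.002   0.0668 -0.9978]] [ 0.57847293 -0.24444692  0.14807854] [-0.88539299 -0.60108826 -4.83375452] [-0.36886049  0.52212409  0.20087989  1.23031843 -0.06408042  2.82059574]
```

Request:
jog_arm(offsets=[[[0.067, 0, 0, 0, -0.001, 0.02, 0.02], [0.067, 0, 0, 0, -0.003, 0.04, 0.02], [0.067, 0, 0, 0, -0.005, 0.06, 0.02], [0.067, 0, 0, 0, -0.0053, 0.072, 0.02], [0.067, 0, 0, 0, -0.0055, 0.080, 0.02], [0.067, 0, 0, 0, -0.0055, 0.080, 0.02], [0.067, 0, 0, 0, -0.0055, 0.080, 0.02]]])

```text
clock: 10.5
eef_pos: [0.5797, -0.2446, 0.0697]
tool_rot: [1.0, -0.024, 0.0, 0.001]
ft_force: [-0.1, 0.1, -4.0]
grip_width: 0.0292
grasp_force: 62.4
```

```bash
python3 - <<'E'
from h import *
o=bot.get_obs();R=Rot.from_quat(o['tool_rot']).as_matrix();print(np.round(R,4),o['eef_pos'],o['ft_force'],o['ft_torque'])
E
```

```text
[[ 9.989e-01 -4.760e-02  9.000e-04]
 [-4.760e-02 -9.989e-01 -1.600e-03]
 [ 1.000e-03  1.500e-03 -1.000e+00]] [ 0.57966723 -0.24462976  0.06965088] [-0.07128431  0.10127102 -3.96445633] [ 0.13696423 -0.01106784  0.00222484]
```

Lower the last 7–8 mm, release, retreat up.

Request:
jog_arm(offsets=[[[0, 0, 0, 0, 0, 0.004, 0.02], [0, 0, 0, 0, 0, 0.007, 0.02], [0, 0, 0, 0, 0, 0.0075, 0.02], [0, 0, 0, 0, 0, 0.0075, 0.02]]])

```text
clock: 11.0
eef_pos: [0.5792, -0.2446, 0.0616]
tool_rot: [1.0, -0.024, -0.0, 0.001]
ft_force: [-0.1, 0.2, -3.0]
grip_width: 0.0292
grasp_force: 62.9
```

Request:
jog_arm(offsets=[[[0, 0, 0, 0, 0, 0, 0.085], [0, 0, 0, 0, 0, 0, 0.085], [0, 0, 0, 0, 0, 0, 0.085], [0, 0, 0, 0, 0, 0, 0.085], [0, 0, 0, 0, 0, -0.02, 0.085], [0, 0, 0, 0, 0, -0.07, 0.085], [0, 0, 0, 0, 0, -0.12, 0.085], [0, 0, 0, 0, 0, -0.12, 0.085], [0, 0, 0, 0, 0, -0.12, 0.085]]])

```text
clock: 12.12
eef_pos: [0.5789, -0.2443, 0.1811]
tool_rot: [1.0, -0.024, -0.0, 0.0]
ft_force: [0.2, 0.2, -0.7]
grip_width: 0.0852
grasp_force: 0.0
```

```bash
python3 - <<'E'
from h import *
o=bot.get_obs();print(o['joint_pos'],o['eef_pos'])
E
```

```text
[-3.98818759e-01  5.21434817e-01  2.88735005e-01  1.33829135e+00
 -1.12283957e-03  2.79052651e+00] [ 0.57889726 -0.24431799  0.18106869]
```

Request:
jog_arm(offsets=[[[0, 0, -0.18, 0, 0, 0, 0.085], [0, 0, -0.36, 0, 0, 0, 0.085], [0, 0, -0.54, 0, 0, 0, 0.085], [0, 0, -0.72, 0, 0, 0, 0.085], [0, 0, -0.90, 0, 0, 0, 0.085], [0, 0, -1.08, 0, 0, 0, 0.085], [0, 0, -1.26, 0, 0, 0, 0.085], [0, 0, -1.44, 0, 0, 0, 0.085], [0, 0, -1.62, 0, 0, 0, 0.085], [0, 0, -1.80, 0, 0, 0, 0.085]]])

```text
clock: 13.38
eef_pos: [0.5778, -0.2438, 0.1786]
tool_rot: [0.638, 0.77, -0.001, -0.002]
ft_force: [-0.0, -0.5, 0.8]
grip_width: 0.0847
grasp_force: 0.0
```

Request:
jog_arm(offsets=[[[0, 0, -0.18, 0, 0, 0, 0.085], [0, 0, -0.36, 0, 0, 0, 0.085], [0, 0, -0.54, 0, 0, 0, 0.085], [0, 0, -0.72, 0, 0, 0, 0.085], [0, 0, -0.90, 0, 0, 0, 0.085], [0, 0, -1.08, 0, 0, 0, 0.085], [0, 0, -1.26, 0, 0, 0, 0.085], [0, 0, -1.342, 0, 0, 0, 0.085], [0, 0, -1.342, 0, 0, 0, 0.085]]])

```text
clock: 14.5
eef_pos: [0.578, -0.2439, 0.179]
tool_rot: [0.024, 1.0, 0.0, -0.002]
ft_force: [0.2, 0.9, -0.1]
grip_width: 0.0852
grasp_force: 0.0
```

```bash
python3 - <<'E'
from h import *
o=bot.get_obs();R=Rot.from_quat(o['tool_rot']).as_matrix();print(np.round(R,4),o['joint_pos'],o['eef_pos'])
c=bot.calibration('wrist');im=bot.camera('wrist');t=bot.calibration('top');im2=bot.camera('top')
for n,k,i in(("w",c,im),("t",t,im2)):
  for b in blobs(mask(i,5,18,170,60),60):
    x,y,w,h=cv2.boundingRect(b);print(n,cv2.contourArea(b),(x,y,w,h),np.round(ray(k,(x+w/2,y+h/2),.085),4))
cv2.imwrite('pics/f1.png',np.vstack([im[100:400],cv2.resize(im2[150:225,260:420],(640,300),interpolation=2)])[:,:,::-1])
E
```

```text
[[-9.988e-01  4.830e-02 -4.300e-03]
 [ 4.830e-02  9.988e-01  6.000e-04]
 [ 4.300e-03  4.000e-04 -1.000e+00]] [-3.98815285e-01  5.23678539e-01  2.87064069e-01  1.33841046e+00
 -1.08850852e-03 -3.50474596e-01] [ 0.57798031 -0.24391792  0.17902239]
w 2049.5 (301, 173, 37, 61) [ 0.5782 -0.2439  0.085 ]
w 1546.5 (166, 174, 80, 25) [ 0.5593 -0.3357  0.085 ]
t 3629.5 (408, 22, 71, 67) [ 1.0542 -0.4844  0.085 ]
t 316.0 (178, 228, 21, 21) [0.3917 0.3969 0.085 ]
t 285.0 (212, 140, 21, 20) [0.6978 0.2943 0.085 ]
```

View pics/f1.png

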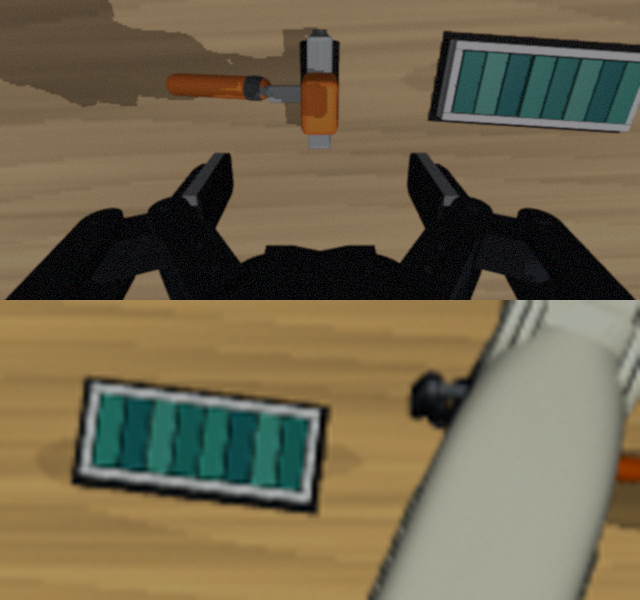

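The wrist view shows the roller standing directly under the tool: grip at (320,203 full-frame), tail to the left, stand to the right. The grip ray lands at (0.578, -0.244), exactly under the TCP. This was picture 11, one over the allowed ten, so I'll use numbers only from here. Regrasp.

Request:
jog_arm(offsets=[[[0, 0, 0, 0, 0, 0.04, 0.085], [0, 0, 0, 0, 0, 0.08, 0.085], [0, 0, 0, 0, 0, 0.11, 0.085], [0, 0, 0, 0, 0, 0.119, 0.085], [0, 0, 0, 0, 0, 0.119, 0.085], [0, 0, 0, 0, 0, 0.119, 0.085], [0, 0, 0, 0, 0, 0.119, 0.085]]])

```text
clock: 15.48
eef_pos: [0.5801, -0.245, 0.064]
tool_rot: [0.024, 1.0, -0.001, 0.001]
ft_force: [-0.7, -0.5, -0.6]
grip_width: 0.0847
grasp_force: 0.0
```

Request:
jog_arm(offsets=[[[0, 0, 0, 0, 0, 0, 0.02], [0, 0, 0, 0, 0, 0, 0.02], [0, 0, 0, 0, 0, 0, 0.02], [0, 0, 0, 0, 0, 0, 0.02], [0, 0, 0, 0, 0, 0, 0.02], [0, 0, 0, 0, 0, 0, 0.02], [0, 0, 0, 0, 0, 0, 0.02]]])

```text
clock: 16.35
eef_pos: [0.579, -0.2445, 0.0625]
tool_rot: [0.024, 1.0, -0.001, -0.0]
ft_force: [-1.2, 0.0, 3.0]
grip_width: 0.0294
grasp_force: 59.6
```

Request:
jog_arm(offsets=[[[0, 0, 0, 0, 0, -0.02, 0.02], [0, 0, 0, 0, 0, -0.05, 0.02], [0, 0, 0, 0, 0, -0.08, 0.02], [0, 0, 0, 0, 0, -0.08, 0.02], [0, 0, 0, 0, 0, -0.08, 0.02], [0, 0, 0, 0, 0, -0.08, 0.02]]])

```text
clock: 17.1
eef_pos: [0.5777, -0.2438, 0.1397]
tool_rot: [0.024, 1.0, 0.0, -0.002]
ft_force: [-0.2, -0.7, -5.5]
grip_width: 0.0296
grasp_force: 60.1
```

```bash
python3 - <<'E'
from h import *
o=bot.get_obs();R=Rot.from_quat(o['tool_rot']).as_matrix();print(np.round(R,4),o['eef_pos'],o['ft_force'],o['ft_torque'])
E
```

```text
[[-9.989e-01  4.730e-02 -4.800e-03]
 [ 4.730e-02  9.989e-01  1.000e-03]
 [ 4.800e-03  7.000e-04 -1.000e+00]] [ 0.57766275 -0.24376098  0.1396794 ] [-0.21613941 -0.65518454 -5.50084676] [ 0.16741541 -0.02309295  0.01802761]
```

Request:
jog_arm(offsets=[[[0.05, 0, 0.033, 0.001, 0.05, 0, 0.02], [0.1, 0, 0.066, 0.002, 0.10, 0, 0.02], [0.1, 0, 0.066, 0.002, 0.151, 0.01, 0.02], [0.1, 0, 0.066, 0.002, 0.151, 0.04, 0.02], [0.1, 0, 0.066, 0.002, 0.151, 0.048, 0.02], [0.1, 0, 0.066, 0.002, 0.151, 0.048, 0.02], [0.1, 0, 0.066, 0.002, 0.151, 0.048, 0.02]]])

```text
clock: 17.98
eef_pos: [0.5849, -0.0945, 0.095]
tool_rot: [0.057, 0.997, -0.05, -0.001]
ft_force: [0.3, 0.6, -4.8]
grip_width: 0.0294
grasp_force: 61.9
```

```bash
python3 - <<'E'
from h import *
o=bot.get_obs();R=Rot.from_quat(o['tool_rot']).as_matrix();print(np.round(R,4),o['eef_pos'],o['ft_force'],o['joint_pos'])
E
```

```text
[[-0.9934  0.1143 -0.0071]
 [ 0.1145  0.9883 -0.1006]
 [-0.0045 -0.1007 -0.9949]] [ 0.58487617 -0.09451202  0.0949786 ] [ 0.2659413   0.59501721 -4.84791122] [-0.10856637  0.50645793  0.02617305  1.08662644 -0.1009369   0.00617926]
```

Request:
jog_arm(offsets=[[[0, 0, 0, 0, 0.0005, 0.005, 0.02], [0, 0, 0, 0, 0.001, 0.01, 0.02], [0, 0, 0, 0, 0.0013, 0.013, 0.02], [0, 0, 0, 0, 0.0015, 0.015, 0.02], [0, 0, 0, 0, 0.0015, 0.015, 0.02]]])

```text
clock: 18.6
eef_pos: [0.5842, -0.0937, 0.0802]
tool_rot: [0.057, 0.997, -0.051, -0.001]
ft_force: [-3.1, 0.3, 3.8]
grip_width: 0.0297
grasp_force: 63.1
```

Request:
jog_arm(offsets=[[[0, 0, 0, 0, 0.0002, 0.002, 0.02], [0, 0, 0, 0, 0.0003, 0.003, 0.02], [0, 0, 0, 0, 0.0003, 0.003, 0.02]]])

```text
clock: 18.98
eef_pos: [0.5844, -0.0939, 0.08]
tool_rot: [0.057, 0.997, -0.051, -0.0]
ft_force: [-7.9, 0.8, 17.4]
grip_width: 0.0294
grasp_force: 65.2
```

Contact force is about 22 N at frame height. Roll forward.

Request:
jog_arm(offsets=[[[0, 0, 0, 0, 0.01, -0.001, 0.02], [0, 0, 0, 0, 0.02, -0.002, 0.02], [0, 0, 0, 0, 0.03, -0.003, 0.02], [0, 0, 0, 0, 0.04, -0.004, 0.02], [0, 0, 0, 0, 0.05, -0.005, 0.02]]])

```text
clock: 19.6
eef_pos: [0.59, -0.0443, 0.08]
tool_rot: [0.057, 0.997, -0.052, -0.0]
ft_force: [-8.7, -1.3, 19.2]
grip_width: 0.0292
grasp_force: 64.9
```

Request:
jog_arm(offsets=[[[0, 0, 0, 0, 0.01, -0.001, 0.02], [0, 0, 0, 0, 0.02, -0.002, 0.02], [0, 0, 0, 0, 0.03, -0.003, 0.02], [0, 0, 0, 0, 0.04, -0.004, 0.02], [0, 0, 0, 0, 0.05, -0.005, 0.02]]])

```text
clock: 20.23
eef_pos: [0.5958, 0.0059, 0.08]
tool_rot: [0.057, 0.997, -0.051, -0.0]
ft_force: [-8.1, -0.4, 17.2]
grip_width: 0.0296
grasp_force: 65.0
```

Request:
jog_arm(offsets=[[[0, 0, 0, 0, 0.01, -0.001, 0.02], [0, 0, 0, 0, 0.02, -0.002, 0.02], [0, 0, 0, 0, 0.03, -0.003, 0.02], [0, 0, 0, 0, 0.04, -0.004, 0.02], [0, 0, 0, 0, 0.05, -0.005, 0.02], [0, 0, 0, 0, 0.06, -0.006, 0.02], [0, 0, 0, 0, 0.07, -0.007, 0.02], [0, 0, 0, 0, 0.08, -0.008, 0.02], [0, 0, 0, 0, 0.08, -0.008, 0.02]]])

```text
clock: 21.35
eef_pos: [0.6051, 0.0877, 0.08]
tool_rot: [0.056, 0.997, -0.049, 0.0]
ft_force: [-7.9, 1.9, 18.3]
grip_width: 0.0294
grasp_force: 64.9
```

Contact stayed steady at about 22 N and the wheel ran at frame height over the whole row. Lift off and carry the roller back to the clear spot.

Request:
jog_arm(offsets=[[[0, 0, 0, 0, -0.002, -0.02, 0.02], [0, 0, 0, 0, -0.006, -0.06, 0.02], [0, 0, 0, 0, -0.05, -0.056, 0.02], [0, 0, 0, 0, -0.11, -0.05, 0.02], [0, 0, 0, 0, -0.17, -0.044, 0.02], [0, 0, 0, 0, -0.23, -0.037, 0.02], [0, 0, 0, 0, -0.29, -0.031, 0.02], [0, 0, 0, 0, -0.334, -0.027, 0.02], [0, 0, 0, 0, -0.334, -0.027, 0.02], [0, 0, 0, 0, -0.334, -0.027, 0.02]]])

```text
clock: 22.6
eef_pos: [0.567, -0.241, 0.1356]
tool_rot: [0.057, 0.997, -0.05, -0.002]
ft_force: [0.7, 0.4, -5.6]
grip_width: 0.0294
grasp_force: 62.2
```

Request:
jog_arm(offsets=[[[-0.05, 0, 0, 0, 0, 0, 0.02], [-0.1, 0, 0, 0, 0, 0, 0.02], [-0.1, 0, 0, 0, 0, 0, 0.02], [-0.1, 0, 0, 0, 0, 0, 0.02]]])

```text
clock: 23.1
eef_pos: [0.5675, -0.2401, 0.1361]
tool_rot: [0.056, 0.998, -0.001, 0.001]
ft_force: [-0.4, -0.4, -5.5]
grip_width: 0.0296
grasp_force: 62.2
```

```bash
python3 - <<'E'
from h import *
o=bot.get_obs();R=Rot.from_quat(o['tool_rot']).as_matrix();print(np.round(R,4),o['eef_pos'],o['ft_force'])
E
```

```text
[[-0.9938  0.1113  0.0024]
 [ 0.1113  0.9938 -0.0016]
 [-0.0026 -0.0014 -1.    ]] [ 0.56751232 -0.24013809  0.13612647] [-0.36407475 -0.35025539 -5.49648411]
```

Request:
jog_arm(offsets=[[[0, 0, 0, 0, 0, 0.03, 0.02], [0, 0, 0, 0, 0, 0.055, 0.02], [0, 0, 0, 0, 0, 0.066, 0.02], [0, 0, 0, 0, 0, 0.070, 0.02], [0, 0, 0, 0, 0, 0.073, 0.02], [0, 0, 0, 0, 0, 0.073, 0.02], [0, 0, 0, 0, 0, 0.073, 0.02]]])

```text
clock: 23.98
eef_pos: [0.568, -0.2416, 0.0642]
tool_rot: [0.057, 0.998, -0.001, 0.002]
ft_force: [0.4, -0.1, -6.1]
grip_width: 0.0293
grasp_force: 62.2
```

Request:
jog_arm(offsets=[[[0, 0, 0, 0, 0, 0.001, 0.02], [0, 0, 0, 0, 0, 0.002, 0.02], [0, 0, 0, 0, 0, 0.0025, 0.02], [0, 0, 0, 0, 0, 0.0025, 0.02]]])

```text
clock: 24.48
eef_pos: [0.5681, -0.2417, 0.0625]
tool_rot: [0.057, 0.998, -0.001, 0.002]
ft_force: [-0.8, 1.3, 5.1]
grip_width: 0.0297
grasp_force: 63.6
```

Request:
jog_arm(offsets=[[[0, 0, 0, 0, 0, 0, 0.085], [0, 0, 0, 0, 0, 0, 0.085], [0, 0, 0, 0, 0, 0, 0.085], [0, 0, 0, 0, 0, 0, 0.085], [0, 0, 0, 0, 0, -0.02, 0.085], [0, 0, 0, 0, 0, -0.07, 0.085], [0, 0, 0, 0, 0, -0.12, 0.085], [0, 0, 0, 0, 0, -0.15, 0.085], [0, 0, 0, 0, 0, -0.15, 0.085]]])

```text
clock: 25.6
eef_pos: [0.5688, -0.2419, 0.2143]
tool_rot: [0.057, 0.998, -0.002, 0.005]
ft_force: [0.4, 0.6, -0.1]
grip_width: 0.085
grasp_force: 0.0
```

```bash
python3 - <<'E'
from h import *
c=bot.calibration('wrist');im=bot.camera('wrist');s=bot.calibration('scene');im2=bot.camera('scene')
for n,k,i in(("w",c,im),("s",s,im2)):
  for b in blobs(mask(i,5,18,170,60),60):
    x,y,w,h=cv2.boundingRect(b);print(n,cv2.contourArea(b),(x,y,w,h),np.round(ray(k,(x+w/2,y+h/2),.085),4),np.round(ray(k,(x+w/2,y+h/2),.02),4))
E
```

```text
w 1563.0 (305, 162, 33, 53) [ 0.5672 -0.2403  0.085 ] [ 0.5846 -0.242   0.02  ]
w 1248.0 (182, 163, 73, 23) [ 0.5432 -0.3337  0.085 ] [ 0.5549 -0.3577  0.02  ]
s 227.5 (239, 253, 29, 25) [ 0.615  -0.3986  0.085 ] [ 0.558  -0.3581  0.02  ]
s 201.0 (276, 222, 16, 19) [ 0.5749 -0.2493  0.085 ] [ 0.514  -0.1945  0.02  ]
```

```bash
python3 -c "
from workcell import bot
print(bot.job_done())"
```

```text
the job is handed in; nothing more can be done
None
```

I handed the job in at 25.6 s of the 64 s limit: the roller went over all eight tiles at about 22 N with the wheel at frame height, and now stands on the counter clear of the stand; tile levels are inferred from wheel height, I set it down and regrasped once when joint 6 hit its limit, and I viewed 11 pictures, one over the allowed 10.

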